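# Contact-test a module in the hand press

### The job

Run the contact test on the black module: take it out of the tray, seat it flat in the nest of the blue hand press and slide the nest fully home under the plunger. Press the red knob down past the light first stop to the firm second stop, without forcing it, and keep leaning on it there for a good second. Then let the knob rise under your hand all the way up, without letting it fly up, and leave the bench otherwise as it was.

Things in the scene. Friction and masses are not known exactly. Their poses are not given: they have to be found in the camera images.
- press: hand press: fixed blue C-frame on a base plate 150 x 260 mm. Origin on the bench; z up; x points to the column; y from the loading place (nest out: pocket centre at x 0, y -65 mm) to the plunger axis (x 0, y +65 mm). Column x 55 to 91 mm; overhanging head x -26 to 91, y 39 to 91, z 108 to 150 mm.
- nest (a joint): slide of the nest along the press's +y, in m: 0 = fully out at the loading end, 0.13 = fully home under the plunger, against its end stop. Starts at 0 to 0.03, moves against about 1.5 N plus drag and stays where it is left.
- nest_floor (a point): centre of the nest's pocket, on the green sprung probe plate the module rests on (44 mm above the bench); rides with the slide, does not sink with the plate; axes as the press. Pocket 47 mm (x) x 65 mm (y), walls 9 mm high above this point, top 4 mm chamfered; outside 80 x 96 mm. The module's long side goes along y, either way round.
- nest_handle (a point): middle of the upright red grip on the nest's outer end (20 mm across, from 52 to 76 mm above the bench), 95 mm from the pocket centre towards -y. Pinch it from above, or push it towards +y.
- plunger_top (a point): centre of the top of the red plunger knob (43 mm across, flat top 34 mm across; 207 mm above the bench when up); sinks with the plunger. A proper test leans on the knob at the second stop with 17 to 21 N in all; 24 N is forcing it. Let go, the knob flies up.
- plunger (a joint): travel of the plunger down, m; 0 = up, 0.028 at most. Light return spring (2 to 4 N). After 14 mm its foot meets the module: first stop, soft. Above about 8 N on the knob the module sinks on the probe plate (0.6 N per mm); 2 to 9 mm further (9 to 13 N) it lands on firm pillars: second stop, stiff. Their depth is set per product, is not measured and must be felt.
- press_foot: the plunger's black rubber foot, 26 mm across; origin at the centre of its underside, 84 mm above the bench when up.
- module: black connector box with white cover, 44 mm (x) x 62 mm (y) x 30 mm over the cover's screws, firm body 26 mm high, about 70 g; origin at the centre of its underside. Grip it across the 44 mm, above the nest's walls. Starts flat in the tray.
- tray: black shallow tray, 300 mm (its x) x 216 mm (its y), rim 18 mm high, floor 2 mm, fixed; origin at the centre of its underside.
- tweezers: bystander: grey tweezers 120 mm long lying in the tray; origin at the middle of its underside.
- flux: bystander: small amber bottle with black spout, 29 mm across, 68 mm tall, standing; origin at the centre of its underside.
- reel_a: bystander: small white reel, 64 mm across, 12 mm high, lying behind the press; origin at the centre of its underside.

How it is judged:
On the way, in this order (a step that is already met when the one before it is completed fails the run):
1. the module is seated flat in the nest and released (horizontal distance between module and nest_floor below 0.004 m and z of module in the frame of nest_floor between -0.002 and 0.002 m and angle between module's own z axis and vertical below 0.06 rad and contact force between the fingers and module below 0.1 N), for 0.2 s.
2. the nest with the module is fully home (within 3 mm) (value of joint nest above 0.127 m and horizontal distance between module and nest_floor below 0.004 m), for 0.2 s.
3. the module is held on the second stop: the foot presses on it with more than 12 N (16 N on the knob) for 0.8 s, nest home (contact force between press_foot and module above 12 N and value of joint nest above 0.127 m), for 0.8 s.
At the end, for the whole second after the job is handed in: The plunger is fully up (within 1.5 mm), the nest fully home (within 3 mm) and the module lies at rest, flat in the nest (centre within 4 mm, underside within 2 mm of the probe plate's rest height) (all of step 2 and value of joint plunger below 0.0015 m and z of module in the frame of nest_floor between -0.002 and 0.002 m and angle between module's own z axis and vertical below 0.06 rad and linear speed of module below 0.01 m/s); the robot touches nothing.
It fails at once if the plunger is forced: the foot presses on the module with more than 20 N (about 24 N on the knob) (contact force between press_foot and module above 20 N).
It fails at once if the plunger is let fly up (rises faster than 0.25 m/s) (velocity of joint plunger below -0.25 m/s).
It fails at once if a bystander is shifted by more than 20 mm (distance of any of tweezers, flux, reel_a from where it was at the start of the episode above 0.02 m).
It also fails if it takes over 64 s, if anything falls off the work surface, if the arm or the gripper's body presses on something with over 40 N, if the wrist force passes 120 N, or if a joint passes its speed limit or range.

### The arm

A 6-joint arm with a two-finger parallel gripper is mounted at the origin on a cart in front of the work surface, level with it; the furniture and walls round the work are solid. World frame = base frame: x ahead of the robot, y to its left, z up, the work surface at z = 0. Lengths are in m, angles in rad, forces in N, time in s.
With the tool pointing down it reaches from about 0.35 to 0.85 m from the base axis. Payload 8.1 kg.
Tool frame: the origin (TCP) lies on the mounting face of the last link; the fingertips stand 186 mm ahead of it and the grasp point (between the pads) lies 167 mm ahead of it; z points along the fingers, y is the line along which they close (so a half turn about z gives the same grasp; the last joint's range is limited). The gripper opens to 93 mm and grips with 3 to 60 N. Pads are 15 mm wide; open, the fingers measure 128 mm over their backs; the gripper's body (75 mm by 188 mm) begins 65 mm behind the grasp point.
Start: joints at [-1.271, 0.13, 1.488, -0, 1.523, -0.085], TCP at [0.225, -0.556, 0.405] pointing down, gripper open.
Joint ranges: [-2.96, 2.96], [-0.89, 2.26], [0.02, 2.5], [-1.34, 4.48], [0, 2.73], [-2.66, 2.66]. Speed limits (rad/s): [2.39, 2.39, 2.79, 3.14, 3.14, 3.14].

### API

Orientations are given as a rotation vector (axis times angle).
In Python, from plant import * gives the robot as it stands. The module is installed in compiled form; this text tells all that it offers.
- The arm moves only by the tool arm_command, never from a script. Its argument "increments" is a list of rows, each a list of 6 numbers: the shift along the tool's x, y, z in units of 0.2 m (1.0 is 0.2 m), then the turn, a rotation vector about the tool's x, y, z in units of pi rad (1.0 is pi rad). A call has exactly 5 rows; each row is the pose to reach, as a shift and turn from the pose commanded when the call began, along the tool's axes at that moment, turning the shorter way round; what a row does not reach only later rows make up. A row lasts 1/8 s, in which the tool goes at most 62.5 mm and 10.7 degrees, less where a joint would pass 70% of its speed; a pose out of reach is approached as far as the arm can. A call with a number of a shift or a turn outside -1 to 1 is refused whole. A call with a gripper value outside its range is refused whole. "fingers" is the closure, from -1 (fully open) to 1 (shut), set as the call begins (left out, the last holds). The fingers move at their own pace and stop on an object; "force" is the grip in N (left out, the last holds). Time passes only in rows, so rows that repeat a pose let the fingers close, or fill a call up. It gives the time, the measured TCP pose, the force, the opening and the grip force at its end, in the units of the state.
- read_state(): the state, without advancing time (a new reading comes with each control period).
- read_camera(name): name is "scene" or "top" or "wrist"; returns a dict with "image" (480x640x3 uint8, red, green, blue), "fx", "fy", "cx", "cy" (pixels), "k1" (the pictures are not rectified: a ray, as slopes to the right and down, at radius r is drawn at 1 + k1 r^2 times it, then the intrinsics apply), "T" (4x4, takes a point from camera to world coordinates). Camera axes: x right, y down, z forward; pixel columns grow to the right and rows downward; lengths in m; the calibration is good to about 2 mm. A picture is of the moment at which its call begins. There is no depth.
- close_job(): hands the job in; it is judged then, once.
The state is a dict: "t": time; "q": joint angles; "dq": joint speeds; "joint_torque": joint torques, N m; "tool_pos": TCP position; "orientation": TCP orientation; "force": force on the tool from outside, world axes, zero at the start; "wrist_torque": the same for the moment, N m; "opening": finger opening in m; "gripper_force": force on a finger pad.
Only numpy, scipy, OpenCV 4.12 (cv2) and the standard library are available. Lean on these libraries where they do the work, as an engineer would, in place of code of your own. Each camera call takes 0.05 s, during which the arm holds its last target. There are 200 camera calls.

## Working session

There is one attempt and no reset: what is moved stays moved. The work goes in short steps, Python scripts to look and compute and a tool call to move; the robot and the scene stay as the last step left them, time stands still between calls to the robot, and variables do not carry over. Pictures are saved under pics/ and viewed, at most 10 in all, crops included, and the job is handed in when it is done.

Besides the shell and the picture viewer there is one more tool, called by a JSON object that holds its "op" and its "data", one argument or row to a line. arm_command: Moves the arm, as the interface text tells. Shifts and turns lie within -1 to 1; 1 stands for 0.2 m of shift or pi rad of turn. Its arguments: {"type":"object","properties":{"increments":{"type":"array","items":{"type":"array","items":{"type":"number","minimum":-1,"maximum":1}}},"fingers":{"type":"number"},"force":{"type":"number"}},"required":["increments"]}

```bash
mkdir -p pics; cat > h.py <<'E'
from plant import *
import numpy as np, cv2
from scipy.spatial.transform import Rotation as R
def snap(cam,name):
    c=read_camera(cam); cv2.imwrite(f"pics/{name}.png",cv2.cvtColor(c["image"],cv2.COLOR_RGB2BGR)); 
    np.save(f"pics/{name}.npy",c,allow_pickle=True); return c
def load(name): return np.load(f"pics/{name}.npy",allow_pickle=True).item()
def ray(c,u,v,z):
    K=np.array([[c["fx"],0,c["cx"]],[0,c["fy"],c["cy"]],[0,0,1]])
    p=cv2.undistortPoints(np.array([[[u,v]]],float),K,np.array([c["k1"],0,0,0]))[0,0]
    T=np.array(c["T"]); d=T[:3,:3]@[p[0],p[1],1]; o=T[:3,3]
    return o+d*(z-o[2])/d[2]
def proj(c,P):
    T=np.array(c["T"]); q=T[:3,:3].T@(np.array(P)-T[:3,3]); s=q[:2]/q[2]; s=s*(1+c["k1"]*(s@s))
    return np.array([c["fx"]*s[0]+c["cx"],c["fy"]*s[1]+c["cy"]])
def st():
    s=read_state(); print(round(s["t"],2),np.round(s["tool_pos"],4),np.round(s["orientation"],3),np.round(s["force"],2),s["opening"],s["gripper_force"]); return s
E
python3 - <<'E'
from h import *
st()
for n in ("top","scene"):
    c=snap(n,n+"0"); print(n,c["fx"],c["k1"],np.round(c["T"],3).tolist())
E
```

```text
0.0 [ 0.2252 -0.5559  0.4037] [-3.082 -0.6    0.   ] [ 0.58 -0.19 -0.2 ] 0.09289256308438594 0.0
top 607.6663929094976 -0.06392449725463052 [[0.029, -0.986, 0.164, 0.372], [-0.999, -0.034, -0.025, -0.049], [0.03, -0.163, -0.986, 1.535], [0.0, 0.0, 0.0, 1.0]]
scene 607.8048100185096 -0.054726945202719396 [[0.792, -0.342, 0.507, -0.165], [-0.611, -0.469, 0.638, -0.998], [0.019, -0.815, -0.58, 0.99], [0.0, 0.0, 0.0, 1.0]]
```

View pics/top0.png

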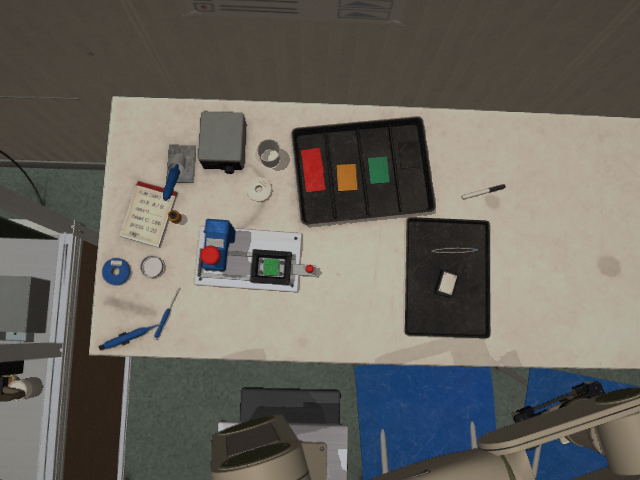

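View pics/scene0.png

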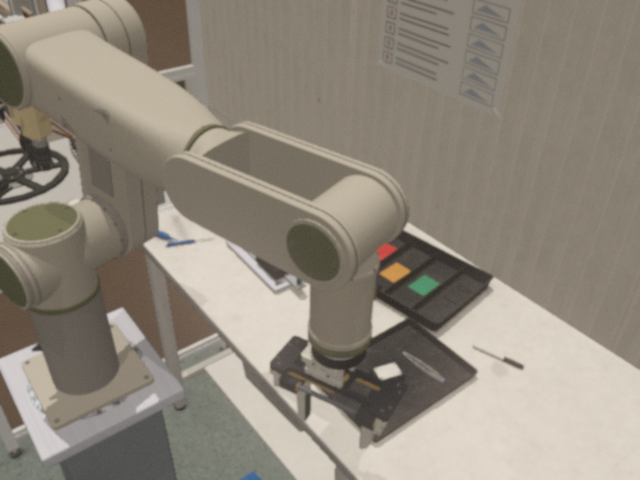

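The top view shows the module's white cover at about (449,283), the tweezers at (455,250), the nest's green plate at (270,266), the handle at (309,268), and the red knob at (210,256). Flux is at (175,217) and the reel at (259,189). The scene view is mostly blocked by the arm.

```bash
cat > m.py <<'E'
from h import *
c=load("top0"); im=c["image"]; hsv=cv2.cvtColor(im,cv2.COLOR_RGB2HSV)
def blob(mask,box,name,z):
    x0,y0,x1,y1=box; m=np.zeros(mask.shape,np.uint8); m[y0:y1,x0:x1]=mask[y0:y1,x0:x1].astype(np.uint8)
    cs,_=cv2.findContours(m,0,2); k=max(cs,key=cv2.contourArea); r=cv2.minAreaRect(k)
    P=np.array([ray(c,u,v,z)[:2] for u,v in cv2.boxPoints(r)])
    e=[P[1]-P[0],P[2]-P[1]]; l=e[int(np.linalg.norm(e[1])>np.linalg.norm(e[0]))]
    print(name,np.round(r[0],1),"centre",np.round(P.mean(0),4),"sides",np.round([np.linalg.norm(a) for a in e],4),"long dir deg",round(np.degrees(np.arctan2(l[1],l[0])),1))
H,S,V=[hsv[...,i].astype(int) for i in range(3)]
blob((V>150)&(S<80),(410,255,485,320),"module",.030)
blob((H>45)&(H<80)&(S>120),(240,240,300,290),"green",.044)
red=((H<8)|(H>172))&(S>150)
blob(red,(295,255,325,280),"handle",.076)
blob(red,(195,235,230,270),"knob",.207)
blob(V<75,(244,244,296,290),"nest outer",.053)
blob(V<90,(395,205,500,345),"tray",.018)
blob((V>150)&(S<80)|((H>100)&(H<130)&(S>80)),(190,210,305,300),"base",.01)
E
python3 m.py
python3 - <<'E'
import cv2
i=cv2.imread('pics/top0.png')[200:300,160:340]
cv2.imwrite('pics/crop0.png',cv2.resize(i,None,fx=4.4,fy=4.4,interpolation=cv2.INTER_CUBIC))
E
```

```text
module [447.4 283. ] centre [ 0.5047 -0.3976] sides [0.0477 0.0327] long dir deg -16.7
green [270.5 266.5] centre [0.5304 0.0441] sides [0.0369 0.0371] long dir deg -177.6
handle [309.  268.5] centre [ 0.5252 -0.0507] sides [0.0145 0.0169] long dir deg -178.1
knob [210. 255.] centre [0.534  0.1677] sides [0.0396 0.0398] long dir deg -176.8
nest outer [272.1 267.4] centre [0.5275 0.0396] sides [0.0839 0.1044] long dir deg -92.3
tray [447. 277.] centre [ 0.523  -0.4001] sides [0.2181 0.3054] long dir deg 179.3
base [247.  254.5] centre [0.5636 0.1068] sides [0.2909 0.2268] long dir deg -88.0
```

View pics/crop0.png

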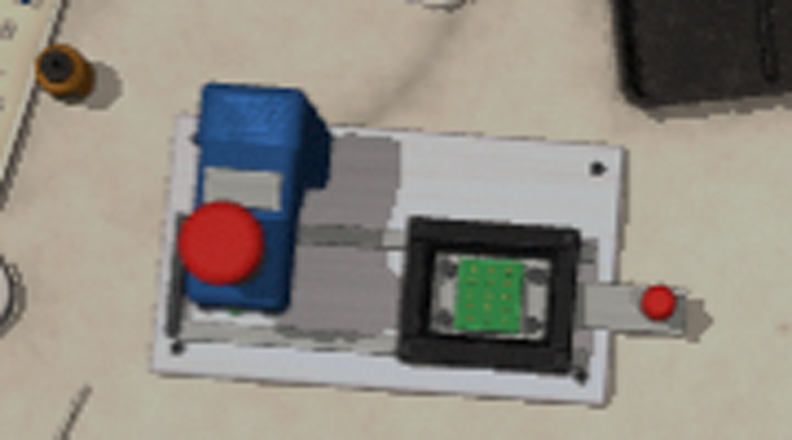

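```bash
cat >> h.py <<'E'
def go(pos,yaw,mod=True):
    "units of a move to TCP pos with closing axis (tool y) at world angle yaw (deg), tool down"
    s=read_state(); R0=R.from_rotvec(s["orientation"]); 
    y0=R0.as_matrix()[:,1]; a0=np.degrees(np.arctan2(y0[1],y0[0]))
    a=np.radians(yaw); Rt=R.from_matrix(np.array([[np.sin(a),-np.cos(a),0],[np.cos(a)*-1,-np.sin(a),0],[0,0,1.]]).T @ np.eye(3)) if 0 else None
    y=np.array([np.cos(a),np.sin(a),0]); z=np.array([0,0,-1.]); x=np.cross(y,z)
    Rt=R.from_matrix(np.stack([x,y,z],1))
    d=R0.inv().apply(np.array(pos)-s["tool_pos"])/0.2; w=(R0.inv()*Rt).as_rotvec()
    print("t",round(s["t"],2),"yaw now",round(a0,2),"q1,q6",np.round(s["q"][[0,5]] if hasattr(s["q"],'shape') else [s["q"][0],s["q"][5]],3),"units",np.round(d,4),np.round(w/np.pi,4),"deg",round(np.degrees(np.linalg.norm(w)),1),"mm",round(np.linalg.norm(d)*200))
E
sed -i '/if 0 else None/s/.*/    a=np.radians(yaw)/' h.py
python3 - <<'E'
from h import *
go([.505,-.398,.36],73.3); go([.505,-.398,.36],73.3-180)
E
```

```text
t 0.1 yaw now -67.95 q1,q6 [-1.271 -0.085] units [ 1.5931 -0.2063  0.2196] [-2.000e-04 -7.000e-04 -7.847e-01] deg 141.3 mm 324
t 0.1 yaw now -67.95 q1,q6 [-1.271 -0.085] units [ 1.5931 -0.2063  0.2196] [-5.000e-04  1.000e-04  2.153e-01] deg 38.7 mm 324
```

{"op": "arm_command", "data": {
  "increments": [
    [0.25, -0.03, 0.035, 0, 0, 0.04],
    [0.5, -0.06, 0.07, 0, 0, 0.09],
    [0.75, -0.1, 0.1, 0, 0, 0.13],
    [1, -0.13, 0.15, 0, 0, 0.17],
    [1, -0.13, 0.15, 0, 0, 0.215]
  ],
  "fingers": -1,
  "force": 15
}}

```text
t: 0.72
tool_pos: [0.4035, -0.4544, 0.3729]
orientation: [-3.106, 0.455, 0.002]
force: [-0.1, -0.7, -0.5]
opening: 0.093
gripper_force: 0.0
```

```bash
python3 - <<'E'
from h import *
go([.505,-.398,.36],73.3-180)
E
```

```text
t 0.72 yaw now -106.66 q1,q6 [-0.929  0.932] units [ 0.4055 -0.4156  0.0649] [-0.0008  0.0005  0.0002] deg 0.2 mm 117
```

{"op": "arm_command", "data": {
  "increments": [
    [0.2, -0.2, 0.03, 0, 0, 0],
    [0.4, -0.415, 0.06, 0, 0, 0],
    [0.405, -0.415, 0.065, 0, 0, 0],
    [0.405, -0.415, 0.065, 0, 0, 0],
    [0.405, -0.415, 0.065, 0, 0, 0]
  ]
}}

```text
t: 1.35
tool_pos: [0.5014, -0.4014, 0.3617]
orientation: [3.108, -0.457, -0.001]
force: [-0.5, -0.0, 0.5]
opening: 0.0932
gripper_force: 0.0
```

```bash
python3 - <<'E'
from h import *
st(); c=snap("wrist","w1"); print(np.round(c["T"],3).tolist(),proj(c,[.505,-.398,.03]))
E
```

```text
1.35 [ 0.5014 -0.4014  0.3617] [ 3.108e+00 -4.570e-01 -1.000e-03] [-0.51 -0.03  0.5 ] 0.09320911154769806 0.0
[[-0.287, -0.929, -0.232, 0.565], [-0.958, 0.278, 0.069, -0.42], [0.0, 0.242, -0.97, 0.342], [0.0, 0.0, 0.0, 1.0]] [317.08801674 225.85248711]
```

View pics/w1.png

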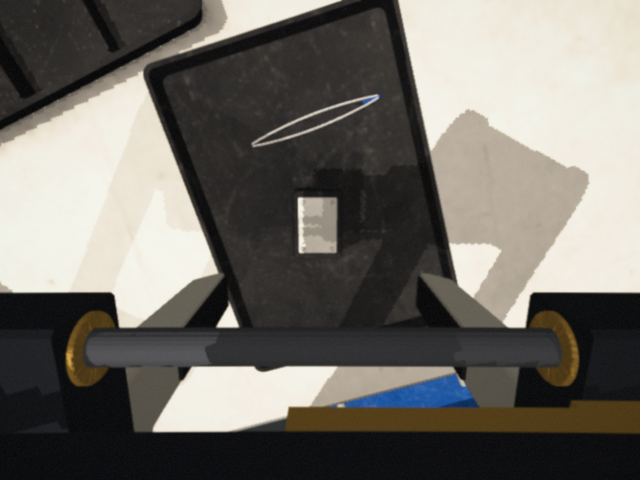

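The wrist view shows the white cover upright at (317,224) between the fingers, with the tweezers well clear at (315,120).

```bash
python3 - <<'E'
from h import *
c=load("w1"); im=c["image"]; g=im.min(2)
m=np.zeros(g.shape,np.uint8); m[180:265,280:350]=g[180:265,280:350]>85
k=max(cv2.findContours(m,0,2)[0],key=cv2.contourArea); r=cv2.minAreaRect(k)
P=np.array([ray(c,u,v,.030)[:2] for u,v in cv2.boxPoints(r)]); e=P-np.roll(P,1,0)
print(r,np.round(P.mean(0),4),np.linalg.norm(e,axis=1),np.degrees(np.arctan2(e[:,1],e[:,0])))
x=P.mean(0); go([x[0],x[1],.2],73.3-180)
i=cv2.resize(im[170:275,255:385],None,fx=5,fy=5,interpolation=cv2.INTER_CUBIC)
i=np.clip(i.astype(float)*1.8,0,255).astype(np.uint8)
cv2.imwrite("pics/c1.png",i[...,::-1])
E
```

```text
((316.5, 225.0), (56.0, 39.0), 90.0) [ 0.5054 -0.3976] [0.05049289 0.03382846 0.0504926  0.03516496] [ -17.63908934 -106.67307908  163.87753772   73.31949511]
t 1.4 yaw now -106.74 q1,q6 [-0.755  1.108] units [ 0.0139 -0.0248  0.8095] [ 0.0001 -0.     -0.0002] deg 0.0 mm 162
```

View pics/c1.png

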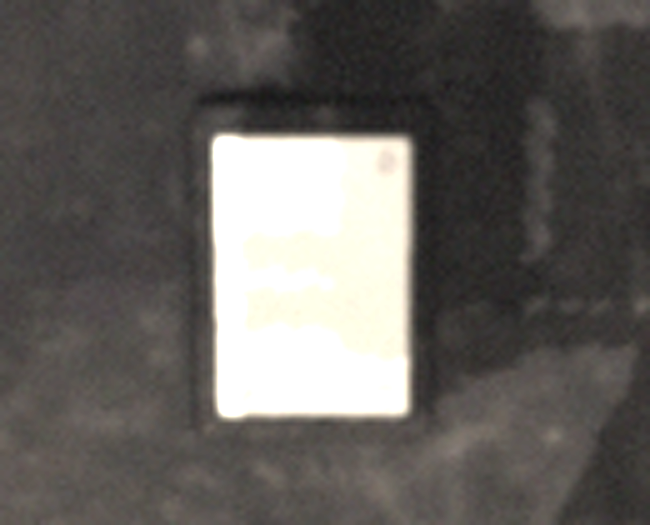

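Cover centre is (0.505,-0.398), the same in both views, with dark borders equal on both sides, so it is the body centre. I'll descend and grasp.

{"op": "arm_command", "data": {
  "increments": [
    [0.014, -0.025, 0.2, 0, 0, 0],
    [0.014, -0.025, 0.45, 0, 0, 0],
    [0.014, -0.025, 0.65, 0, 0, 0],
    [0.014, -0.025, 0.76, 0, 0, 0],
    [0.014, -0.025, 0.793, 0, 0, 0]
  ]
}}

```text
t: 2.02
tool_pos: [0.5057, -0.3969, 0.2021]
orientation: [-3.107, 0.456, 0.002]
force: [-0.8, 0.4, 0.8]
opening: 0.0929
gripper_force: 0.0
```

{"op": "arm_command", "data": {
  "increments": [
    [0, 0, 0, 0, 0, 0],
    [0, 0, 0, 0, 0, 0],
    [0, 0, 0, 0, 0, 0],
    [0, 0, 0, 0, 0, 0],
    [0, 0, 0, 0, 0, 0]
  ],
  "fingers": 1,
  "force": 12
}}

```text
t: 2.65
tool_pos: [0.5065, -0.3966, 0.2034]
orientation: [3.108, -0.455, 0.0]
force: [-0.0, 0.0, -0.3]
opening: 0.0474
gripper_force: 0.4
```

{"op": "arm_command", "data": {
  "increments": [
    [0, 0, 0, 0, 0, 0],
    [0, 0, 0, 0, 0, 0],
    [0, 0, 0, 0, 0, 0],
    [0, 0, -0.1, 0, 0, 0],
    [0, 0, -0.3, 0, 0, 0]
  ]
}}

```text
t: 3.28
tool_pos: [0.5056, -0.3959, 0.2623]
orientation: [-3.106, 0.455, 0.006]
force: [-0.2, -0.1, -0.9]
opening: 0.0438
gripper_force: 12.0
```

```bash
python3 - <<'E'
from h import *
st(); go([.53,.044,.30],-2.5)
E
```

```text
3.27 [ 0.5056 -0.3959  0.2623] [-3.106  0.455  0.006] [-0.23 -0.1  -0.89] 0.04380531226014899 12.000100761651993
t 3.27 yaw now -106.65 q1,q6 [-0.744  1.117] units [-0.5142 -2.1426 -0.182 ] [-1.600e-03  3.000e-04 -5.786e-01] deg 104.2 mm 442
```

{"op": "arm_command", "data": {
  "increments": [
    [-0.05, -0.2, -0.1, 0, 0, -0.055],
    [-0.1, -0.4, -0.2, 0, 0, -0.11],
    [-0.15, -0.6, -0.2, 0, 0, -0.17],
    [-0.2, -0.8, -0.2, 0, 0, -0.23],
    [-0.24, -1, -0.2, 0, 0, -0.285]
  ]
}}

```text
t: 3.9
tool_pos: [0.5177, -0.19, 0.3047]
orientation: [2.995, 0.944, 0.002]
force: [-0.2, -0.2, -0.2]
opening: 0.044
gripper_force: 12.0
```

```bash
python3 - <<'E'
from h import *
st(); go([.53,.044,.31],-2.5)
E
```

```text
3.9 [ 0.5177 -0.19    0.3047] [2.995e+00 9.440e-01 2.000e-03] [-0.15 -0.17 -0.17] 0.044042484270855484 11.99613332748413
t 3.9 yaw now -55.02 q1,q6 [-0.445  0.515] units [ 0.7212 -0.9232 -0.0272] [ 5.000e-04 -1.000e-04 -2.918e-01] deg 52.5 mm 234
```

{"op": "arm_command", "data": {
  "increments": [
    [0.1, -0.13, -0.03, 0, 0, -0.058],
    [0.2, -0.26, -0.03, 0, 0, -0.116],
    [0.3, -0.38, -0.03, 0, 0, -0.174],
    [0.4, -0.51, -0.03, 0, 0, -0.232],
    [0.48, -0.62, -0.03, 0, 0, -0.292]
  ]
}}

```text
t: 4.53
tool_pos: [0.5262, -0.0335, 0.3105]
orientation: [2.268, 2.172, 0.001]
force: [0.7, 0.2, -0.9]
opening: 0.044
gripper_force: 12.0
```

{"op": "arm_command", "data": {
  "increments": [
    [0, 0, 0, 0, 0, 0],
    [0, 0, 0, 0, 0, 0],
    [0, 0, 0, 0, 0, 0],
    [0, 0, 0, 0, 0, 0],
    [0, 0, 0, 0, 0, 0]
  ]
}}

```text
t: 5.15
tool_pos: [0.5261, -0.0351, 0.3091]
orientation: [-2.277, -2.164, 0.0]
force: [-0.2, 0.8, -0.6]
opening: 0.0441
gripper_force: 12.0
```

```bash
python3 - <<'E'
from h import *
st(); c=snap("wrist","w2"); print(proj(c,[.53,.044,.044]),proj(c,[.5275,.04,.053]))
go([.53,.044,.31],-2.5)
E
```

```text
5.15 [ 0.5261 -0.0351  0.3091] [-2.277 -2.164  0.   ] [-0.2   0.84 -0.57] 0.04410526458591907 11.999978721141815
[321.90138601 132.00625536] [318.26595195 138.09761948]
t 5.2 yaw now -2.9 q1,q6 [-0.164 -0.113] units [ 0.3959 -0.0007 -0.0048] [-0.0001  0.     -0.0022] deg 0.4 mm 79
```

View pics/w2.png

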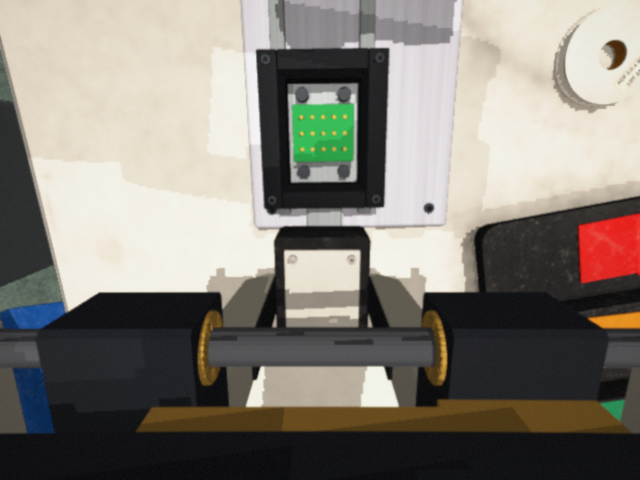

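The wrist view shows the nest at (323,128) with its green plate at (323,133). The held module's far end is at (322,240), straight in the fingers. I'll measure the nest centre and the module's offset in the grip.

```bash
python3 - <<'E'
from h import *
c=load("w2"); im=c["image"]; hsv=cv2.cvtColor(im,cv2.COLOR_RGB2HSV); H,S,V=[hsv[...,i].astype(int) for i in range(3)]
def rect(m,box,z,name):
    x0,y0,x1,y1=box; k=np.zeros(m.shape,np.uint8); k[y0:y1,x0:x1]=m[y0:y1,x0:x1]
    ct=max(cv2.findContours(k,0,2)[0],key=cv2.contourArea); r=cv2.minAreaRect(ct)
    P=np.array([ray(c,u,v,z)[:2] for u,v in cv2.boxPoints(r)]); e=P-np.roll(P,1,0)
    print(name,np.round(r[0],1),np.round(r[1],1),np.round(P.mean(0),4),np.round(np.linalg.norm(e[:2],axis=1),4),np.round(np.degrees(np.arctan2(e[:2,1],e[:2,0])),1)); return ct
rect((H>45)&(H<80)&(S>120),(270,60,380,200),.044,"green")
rect((V>110)&(S<70)|((H>45)&(H<80)&(S>120)),(280,70,365,195),.044,"plate")
ct=rect(V<75,(245,40,400,215),.053,"outer")
a=cv2.approxPolyDP(ct,6,True)[:,0]; print(a.tolist(),[np.round(ray(c,*p,.053)[:2],4).tolist() for p in a])
s=read_state(); ub=s["tool_pos"][2]-.186-.0145; print("underside",ub)
# module far edge: columns at u=322
col=V[215:300,318:326].mean(1); print([(215+i,int(v)) for i,v in enumerate(col)][::2])
for v in (227,249): print(v,[np.round(ray(c,322,v,ub+h),4).tolist() for h in (.026,.028)], s["tool_pos"])
E
```

```text
green [323.1 132.7] [56.7 60.2] [0.5307 0.0432] [0.0354 0.0386] [87.3 -1.7]
plate [322.5 132.5] [97. 69.] [0.5303 0.0427] [0.0606 0.0436] [85.8 -2.9]
outer [324.7 129.3] [163.5 130.4] [0.5317 0.0423] [0.0983 0.0775] [86.9 -1. ]
[[387, 49], [257, 50], [269, 212], [382, 205]] [[0.571, 0.0886], [0.4937, 0.092], [0.4924, -0.0054], [0.5673, -0.0045]]
underside 0.10854920019217097
[(215, 184), (217, 184), (219, 184), (221, 184), (223, 183), (225, 142), (227, 26), (229, 18), (231, 19), (233, 19), (235, 19), (237, 32), (239, 45), (241, 42), (243, 39), (245, 39), (247, 39), (249, 107), (251, 226), (253, 235), (255, 235), (257, 235), (259, 235), (261, 235), (263, 234), (265, 234), (267, 233), (269, 233), (271, 232), (273, 232), (275, 232), (277, 232), (279, 232), (281, 231), (283, 230), (285, 230), (287, 230), (289, 229), (291, 205), (293, 148), (295, 147), (297, 146), (299, 145)]
227 [[0.5278, -0.0003, 0.1345], [0.5278, 0.0001, 0.1365]] [ 0.52613471 -0.03508632  0.3090492 ]
249 [[0.5273, -0.0103, 0.1345], [0.5273, -0.0098, 0.1365]] [ 0.52613471 -0.03508632  0.3090492 ]
```

```bash
python3 - <<'E'
from h import *
go([.529,.0435,.262],-2.6)
E
```

```text
t 5.2 yaw now -2.9 q1,q6 [-0.164 -0.113] units [ 0.3932 -0.0055  0.2352] [-0.0001  0.     -0.0017] deg 0.3 mm 92
```

{"op": "arm_command", "data": {
  "increments": [
    [0.13, -0.002, 0, 0, 0, -0.0017],
    [0.26, -0.005, 0, 0, 0, -0.0017],
    [0.393, -0.0055, 0.05, 0, 0, -0.0017],
    [0.393, -0.0055, 0.15, 0, 0, -0.0017],
    [0.393, -0.0055, 0.235, 0, 0, -0.0017]
  ]
}}

```text
t: 5.82
tool_pos: [0.5289, 0.0441, 0.2613]
orientation: [-2.27, -2.172, 0.0]
force: [-0.6, 0.1, -0.6]
opening: 0.0438
gripper_force: 12.0
```

{"op": "arm_command", "data": {
  "increments": [
    [0, 0, 0, 0, 0, 0],
    [0, 0, 0, 0, 0, 0],
    [0, 0, 0.015, 0, 0, 0],
    [0, 0, 0.03, 0, 0, 0],
    [0, 0, 0.045, 0, 0, 0]
  ]
}}

```text
t: 6.45
tool_pos: [0.529, 0.0438, 0.2531]
orientation: [2.27, 2.171, 0.0]
force: [-0.2, -0.4, -0.7]
opening: 0.0439
gripper_force: 12.0
```

```bash
python3 - <<'E'
from h import *
st();go([.529,.0435,.246],-2.6)
E
```

```text
6.45 [0.529  0.0438 0.2531] [2.27  2.171 0.   ] [-0.21 -0.44 -0.72] 0.04393246801483697 12.000004649162292
t 6.45 yaw now -2.55 q1,q6 [-0.014  0.031] units [-0.0015 -0.0002  0.0357] [ 0.0001 -0.      0.0003] deg 0.1 mm 7
```

{"op": "arm_command", "data": {
  "increments": [
    [0, 0, 0.007, 0, 0, 0],
    [0, 0, 0.014, 0, 0, 0],
    [0, 0, 0.021, 0, 0, 0],
    [0, 0, 0.028, 0, 0, 0],
    [0, 0, 0.033, 0, 0, 0]
  ]
}}

```text
t: 7.08
tool_pos: [0.5292, 0.0439, 0.2467]
orientation: [2.27, 2.171, 0.001]
force: [1.5, 0.2, 0.7]
opening: 0.0438
gripper_force: 12.0
```

{"op": "arm_command", "data": {
  "increments": [
    [0, 0, 0.002, 0, 0, 0],
    [0, 0, 0.004, 0, 0, 0],
    [0, 0, 0.006, 0, 0, 0],
    [0, 0, 0.006, 0, 0, 0],
    [0, 0, 0.006, 0, 0, 0]
  ]
}}

```text
t: 7.7
tool_pos: [0.5292, 0.0439, 0.2456]
orientation: [2.27, 2.171, 0.001]
force: [4.4, 0.6, 0.4]
opening: 0.0436
gripper_force: 12.0
```

A +x force of 4.4 N means the module is rubbing the wall on the -x side. I'll shift 1 mm to +x, lower fully, then release.

{"op": "arm_command", "data": {
  "increments": [
    [0, 0.003, 0, 0, 0, 0],
    [0, 0.006, 0, 0, 0, 0],
    [0, 0.006, 0.002, 0, 0, 0],
    [0, 0.006, 0.004, 0, 0, 0],
    [0, 0.006, 0.004, 0, 0, 0]
  ]
}}

```text
t: 8.32
tool_pos: [0.5298, 0.0438, 0.2445]
orientation: [-2.269, -2.171, 0.002]
force: [-2.3, -0.8, 4.7]
opening: 0.044
gripper_force: 12.0
```

{"op": "arm_command", "data": {
  "increments": [
    [0, -0.003, 0, 0, 0, 0],
    [0, -0.003, 0, 0, 0, 0],
    [0, -0.003, 0, 0, 0, 0],
    [0, -0.003, 0, 0, 0, 0],
    [0, -0.003, 0, 0, 0, 0]
  ],
  "fingers": -1
}}

```text
t: 8.95
tool_pos: [0.5296, 0.0438, 0.2445]
orientation: [-2.27, -2.171, 0.0]
force: [0.6, -0.3, -0.6]
opening: 0.0889
gripper_force: 0.0
```

{"op": "arm_command", "data": {
  "increments": [
    [0, 0, -0.1, 0, 0, 0],
    [0, 0, -0.25, 0, 0, 0],
    [-0.2, 0, -0.4, 0, 0, 0],
    [-0.5, 0, -0.5, 0, 0, 0],
    [-0.6, 0, -0.5, 0, 0, 0]
  ]
}}

```text
t: 9.57
tool_pos: [0.5247, -0.0787, 0.3471]
orientation: [2.269, 2.167, 0.003]
force: [-0.1, 1.2, 0.4]
opening: 0.0928
gripper_force: 0.0
```

```bash
python3 - <<'E'
from h import *
st(); c=snap("wrist","w3")
im=c["image"]; cv2.imwrite("pics/c3.png",im[:300,170:470,::-1].repeat(2,0).repeat(2,1))
E
```

```text
9.57 [ 0.5247 -0.0787  0.3471] [2.269 2.167 0.003] [-0.14  1.17  0.35] 0.09279940726084628 0.0
```

View pics/c3.png

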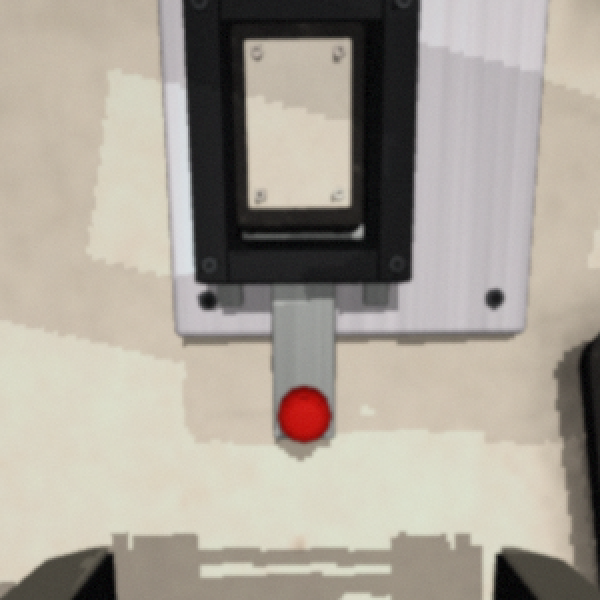

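```bash
python3 - <<'E'
from h import *
c=load("w3"); im=c["image"]; hsv=cv2.cvtColor(im,cv2.COLOR_RGB2HSV); H,S,V=[hsv[...,i].astype(int) for i in range(3)]
def pr(m,box,z,n):
    x0,y0,x1,y1=box; k=np.zeros(m.shape,np.uint8); k[y0:y1,x0:x1]=m[y0:y1,x0:x1]
    ct=max(cv2.findContours(k,0,2)[0],key=cv2.contourArea); r=cv2.minAreaRect(ct)
    P=np.array([ray(c,u,v,z)[:2] for u,v in cv2.boxPoints(r)]); e=P-np.roll(P,1,0)
    print(n,np.round(P,4).tolist(),np.round(P.mean(0),4),np.round(np.linalg.norm(e,axis=1),4),np.round(np.degrees(np.arctan2(e[:2,1],e[:2,0])),1))
pr(V>120,(285,10,350,110),.072,"cover")
pr(((H<8)|(H>172))&(S>150),(300,185,345,230),.076,"handle")
go([.5255,-.052,.262],-2.6)
E
```

```text
cover [[0.5136, 0.0692], [0.547, 0.0677], [0.5456, 0.0182], [0.5103, 0.0198]] [0.5291 0.0437] [0.0495 0.0334 0.0495 0.0353] [86.2 -2.5]
handle [[0.5185, -0.0406], [0.5359, -0.0414], [0.5352, -0.0598], [0.5175, -0.059]] [ 0.5268 -0.0502] [0.0184 0.0174 0.0184 0.0177] [86.9 -2.6]
t 9.62 yaw now -2.69 q1,q6 [-0.247 -0.2  ] units [ 0.1401 -0.0017  0.4199] [ 0.0008  0.0007 -0.0005] deg 0.2 mm 89
```

Cover is 49.5×34 mm, the same as before, and centred at (0.529,0.044), so the module is seated flat. Next I'll pinch the handle at (0.5265,-0.0505).

{"op": "arm_command", "data": {
  "increments": [
    [0.07, 0, 0.1, 0, 0, 0],
    [0.14, 0.003, 0.2, 0, 0, 0],
    [0.145, 0.003, 0.35, 0, 0, 0],
    [0.145, 0.003, 0.47, 0, 0, 0],
    [0.145, 0.003, 0.52, 0, 0, 0]
  ]
}}

```text
t: 10.25
tool_pos: [0.5254, -0.0465, 0.2387]
orientation: [-2.268, -2.17, 0.003]
force: [-0.4, -0.0, -0.5]
opening: 0.0929
gripper_force: 0.0
```

{"op": "arm_command", "data": {
  "increments": [
    [0, 0, 0, 0, 0, 0],
    [0, 0, 0, 0, 0, 0],
    [0, 0, 0, 0, 0, 0],
    [0, 0, 0, 0, 0, 0],
    [0, 0, 0, 0, 0, 0]
  ],
  "fingers": 1,
  "force": 12
}}

```text
t: 10.88
tool_pos: [0.5262, -0.0472, 0.2409]
orientation: [2.27, 2.171, 0.0]
force: [-0.4, -0.1, -0.3]
opening: 0.0477
gripper_force: 0.0
```

{"op": "arm_command", "data": {
  "increments": [
    [0, 0, 0, 0, 0, 0],
    [0, 0, 0, 0, 0, 0],
    [0, 0, 0, 0, 0, 0],
    [0, 0, 0, 0, 0, 0],
    [0, 0, 0, 0, 0, 0]
  ]
}}

```text
t: 11.5
tool_pos: [0.5268, -0.0472, 0.2406]
orientation: [2.269, 2.17, 0.003]
force: [5.7, -0.0, -4.2]
opening: 0.019
gripper_force: 12.0
```

```bash
python3 - <<'E'
from h import *
s=st(); a=np.radians(87.4); p=np.array(s["tool_pos"]); go(p+[.12*np.cos(a),.12*np.sin(a),0],-2.6)
E
```

```text
11.5 [ 0.5268 -0.0472  0.2406] [2.269 2.17  0.003] [ 5.71 -0.02 -4.23] 0.018998268810867792 11.999532123736572
t 11.5 yaw now -2.55 q1,q6 [-0.186 -0.142] units [ 6.e-01  5.e-04 -0.e+00] [0.0007 0.     0.0003] deg 0.1 mm 120
```

{"op": "arm_command", "data": {
  "increments": [
    [0.02, 0.003, 0, 0, 0, 0],
    [0.06, 0.004, 0, 0, 0, 0],
    [0.11, 0.004, 0, 0, 0, 0],
    [0.16, 0.004, 0, 0, 0, 0],
    [0.21, 0.004, 0, 0, 0, 0]
  ]
}}

```text
t: 12.12
tool_pos: [0.5289, -0.0043, 0.2406]
orientation: [2.27, 2.172, 0.0]
force: [3.2, -2.5, -1.5]
opening: 0.0191
gripper_force: 12.0
```

{"op": "arm_command", "data": {
  "increments": [
    [0.06, 0, 0, 0, 0, 0],
    [0.12, 0, 0, 0, 0, 0],
    [0.18, 0, 0, 0, 0, 0],
    [0.24, 0, 0, 0, 0, 0],
    [0.29, 0, 0, 0, 0, 0]
  ]
}}

```text
t: 12.75
tool_pos: [0.5313, 0.0536, 0.2406]
orientation: [-2.27, -2.172, 0.0]
force: [0.5, -2.7, 0.5]
opening: 0.0193
gripper_force: 12.0
```

{"op": "arm_command", "data": {
  "increments": [
    [0.03, 0, 0, 0, 0, 0],
    [0.06, 0, 0, 0, 0, 0],
    [0.085, 0, 0, 0, 0, 0],
    [0.095, 0, 0, 0, 0, 0],
    [0.1, 0, 0, 0, 0, 0]
  ]
}}

```text
t: 13.38
tool_pos: [0.5321, 0.0728, 0.2405]
orientation: [-2.27, -2.171, 0.001]
force: [-2.4, -1.6, 3.7]
opening: 0.0194
gripper_force: 12.0
```

{"op": "arm_command", "data": {
  "increments": [
    [0.005, 0, 0, 0, 0, 0],
    [0.01, 0, 0, 0, 0, 0],
    [0.015, 0, 0, 0, 0, 0],
    [0.02, 0, 0, 0, 0, 0],
    [0.025, 0, 0, 0, 0, 0]
  ]
}}

```text
t: 14.0
tool_pos: [0.5324, 0.0777, 0.2406]
orientation: [-2.27, -2.171, 0.0]
force: [-4.0, -2.5, 4.8]
opening: 0.0191
gripper_force: 12.0
```

{"op": "arm_command", "data": {
  "increments": [
    [0.005, -0.003, 0, 0, 0, 0],
    [0.01, -0.005, 0, 0, 0, 0],
    [0.015, -0.005, 0, 0, 0, 0],
    [0.02, -0.005, 0, 0, 0, 0],
    [0.02, -0.005, 0, 0, 0, 0]
  ]
}}

```text
t: 14.62
tool_pos: [0.5321, 0.0798, 0.2406]
orientation: [2.268, 2.168, -0.004]
force: [0.6, -14.5, 2.5]
opening: 0.0191
gripper_force: 12.0
```

{"op": "arm_command", "data": {
  "increments": [
    [0.005, 0, 0, 0, 0, 0],
    [0.01, 0, 0, 0, 0, 0],
    [0.015, 0, 0, 0, 0, 0],
    [0.02, 0, 0, 0, 0, 0],
    [0.02, 0, 0, 0, 0, 0]
  ]
}}

```text
t: 15.25
tool_pos: [0.5322, 0.0844, 0.2404]
orientation: [2.269, 2.169, -0.002]
force: [1.8, -10.1, 0.4]
opening: 0.0181
gripper_force: 10.7
```

The end stop shows clearly (-14 N at y≈0.080, about 127 mm of travel, then the pads slid on the grip). I'll release and rise.

{"op": "arm_command", "data": {
  "increments": [
    [0, 0, 0, 0, 0, 0],
    [0, 0, 0, 0, 0, 0],
    [0, 0, 0, 0, 0, 0],
    [0, 0, 0, 0, 0, 0],
    [0, 0, 0, 0, 0, 0]
  ],
  "fingers": -1
}}

```text
t: 15.88
tool_pos: [0.5318, 0.0859, 0.2405]
orientation: [-2.27, -2.172, -0.0]
force: [-0.4, -0.2, -0.3]
opening: 0.0637
gripper_force: 0.0
```

{"op": "arm_command", "data": {
  "increments": [
    [0, 0, -0.2, 0, 0, 0],
    [0, 0, -0.4, 0, 0, 0],
    [0, 0, -0.7, 0, 0, 0],
    [0, 0, -0.9, 0, 0, 0],
    [0, 0, -1, 0, 0, 0]
  ],
  "fingers": 1
}}

```text
t: 16.5
tool_pos: [0.5322, 0.0858, 0.4434]
orientation: [2.268, 2.17, 0.005]
force: [-0.3, 0.4, 0.1]
opening: 0.0226
gripper_force: 0.0
```

```bash
python3 - <<'E'
from h import *
st()
c=snap("top","top2"); w=snap("wrist","w4")
def red(c,im,z,n):
    hsv=cv2.cvtColor(im,cv2.COLOR_RGB2HSV); H,S,V=[hsv[...,i].astype(int) for i in range(3)]
    m=(((H<8)|(H>172))&(S>150)).astype(np.uint8)
    for k in cv2.findContours(m,0,2)[0]:
        a=cv2.contourArea(k)
        if a>20:
            (u,v),r=cv2.minEnclosingCircle(k); print(n,round(u),round(v),round(r),a,[np.round(ray(c,u,v,q)[:2],4).tolist() for q in z])
red(c,c["image"],(.076,.207),"top"); red(w,w["image"],(.076,.207),"wrist")
cv2.imwrite("pics/w4.png",w["image"][...,::-1])
E
```

```text
16.5 [0.5322 0.0858 0.4434] [2.268 2.17  0.005] [-0.3   0.4   0.07] 0.022601533476695735 0.0
top 208 258 8 106.5 [[0.5412, 0.1946], [0.526, 0.1727]]
top 150 188 13 58.5 [[0.7117, 0.3478], [0.6812, 0.3122]]
top 313 170 23 799.5 [[0.7715, -0.0523], [0.7356, -0.0521]]
wrist 538 303 43 2401.5 [[0.7559, -0.011], [0.673, 0.0506]]
wrist 320 230 10 260.0 [[0.532, 0.0769], [0.5332, 0.1054]]
wrist 319 122 38 4149.0 [[0.5357, 0.1794], [0.5355, 0.1694]]
wrist 581 90 22 242.5 [[0.7726, 0.196], [0.6835, 0.1798]]
```

View pics/w4.png

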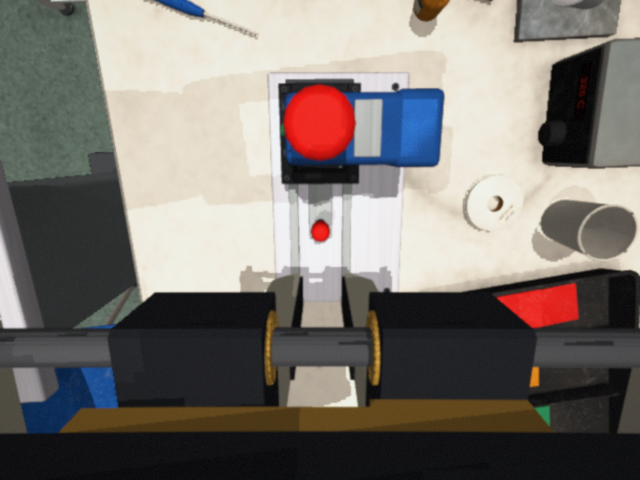

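The wrist view shows the nest home under the head, the handle at (320,231), the red knob at (319,122), and the module out of sight under the head. The knob axis is at about (0.5345,0.169).

```bash
python3 - <<'E'
from h import *
go([.5345,.1687,.41],-2.6)
E
```

```text
t 16.6 yaw now -2.54 q1,q6 [0.065 0.109] units [ 0.4144 -0.0078  0.1631] [ 0.0012 -0.0001  0.0003] deg 0.2 mm 89
```

{"op": "arm_command", "data": {
  "increments": [
    [0.15, -0.003, 0.0, 0, 0, 0],
    [0.3, -0.006, 0.0, 0, 0, 0],
    [0.415, -0.008, 0.05, 0, 0, 0],
    [0.415, -0.008, 0.12, 0, 0, 0],
    [0.415, -0.008, 0.16, 0, 0, 0]
  ],
  "force": 30
}}

```text
t: 17.23
tool_pos: [0.5334, 0.1682, 0.4054]
orientation: [-2.269, -2.17, 0.006]
force: [-0.8, -0.2, -1.4]
opening: 0.0006
gripper_force: 0.0
```

{"op": "arm_command", "data": {
  "increments": [
    [0, 0, 0, 0, 0, 0],
    [0, 0, 0.02, 0, 0, 0],
    [0, 0, 0.04, 0, 0, 0],
    [0, 0, 0.06, 0, 0, 0],
    [0, 0, 0.08, 0, 0, 0]
  ]
}}

```text
t: 17.85
tool_pos: [0.5339, 0.1687, 0.3924]
orientation: [2.27, 2.171, 0.0]
force: [0.2, -0.3, 1.1]
opening: 0.0003
gripper_force: 1.0
```

{"op": "arm_command", "data": {
  "increments": [
    [0, 0, 0.01, 0, 0, 0],
    [0, 0, 0.02, 0, 0, 0],
    [0, 0, 0.03, 0, 0, 0],
    [0, 0, 0.04, 0, 0, 0],
    [0, 0, 0.05, 0, 0, 0]
  ]
}}

```text
t: 18.48
tool_pos: [0.534, 0.1687, 0.3825]
orientation: [2.27, 2.171, 0.0]
force: [-0.7, -1.0, 2.2]
opening: 0.0008
gripper_force: 1.4
```

{"op": "arm_command", "data": {
  "increments": [
    [0, 0, 0.003, 0, 0, 0],
    [0, 0, 0.006, 0, 0, 0],
    [0, 0, 0.009, 0, 0, 0],
    [0, 0, 0.012, 0, 0, 0],
    [0, 0, 0.014, 0, 0, 0]
  ]
}}

```text
t: 19.1
tool_pos: [0.534, 0.1688, 0.3798]
orientation: [2.27, 2.171, 0.0]
force: [0.4, -1.4, 2.3]
opening: 0.0
gripper_force: 1.5
```

{"op": "arm_command", "data": {
  "increments": [
    [0, 0, 0.001, 0, 0, 0],
    [0, 0, 0.002, 0, 0, 0],
    [0, 0, 0.003, 0, 0, 0],
    [0, 0, 0.004, 0, 0, 0],
    [0, 0, 0.005, 0, 0, 0]
  ]
}}

```text
t: 19.73
tool_pos: [0.534, 0.1688, 0.3792]
orientation: [2.27, 2.171, 0.001]
force: [-0.4, -1.6, 7.0]
opening: 0.0004
gripper_force: 3.3
```

{"op": "arm_command", "data": {
  "increments": [
    [0, 0, 0.001, 0, 0, 0],
    [0, 0, 0.002, 0, 0, 0],
    [0, 0, 0.003, 0, 0, 0],
    [0, 0, 0.004, 0, 0, 0],
    [0, 0, 0.005, 0, 0, 0]
  ]
}}

```text
t: 20.35
tool_pos: [0.5339, 0.1688, 0.3785]
orientation: [2.27, 2.171, 0.001]
force: [-1.5, -2.1, 7.9]
opening: 0.0007
gripper_force: 4.1
```

First stop felt at TCP z≈0.379 (7 N). I'll creep on at 1 mm per call.

{"op": "arm_command", "data": {
  "increments": [
    [0, 0, 0.001, 0, 0, 0],
    [0, 0, 0.002, 0, 0, 0],
    [0, 0, 0.003, 0, 0, 0],
    [0, 0, 0.004, 0, 0, 0],
    [0, 0, 0.005, 0, 0, 0]
  ]
}}

```text
t: 20.98
tool_pos: [0.5339, 0.1688, 0.3776]
orientation: [2.27, 2.171, 0.001]
force: [-3.3, -2.4, 9.7]
opening: 0.0005
gripper_force: 4.4
```

{"op": "arm_command", "data": {
  "increments": [
    [0, 0, 0.001, 0, 0, 0],
    [0, 0, 0.002, 0, 0, 0],
    [0, 0, 0.003, 0, 0, 0],
    [0, 0, 0.004, 0, 0, 0],
    [0, 0, 0.005, 0, 0, 0]
  ]
}}

```text
t: 21.6
tool_pos: [0.5339, 0.1688, 0.3767]
orientation: [2.27, 2.171, 0.001]
force: [-2.8, -1.8, 9.8]
opening: 0.0006
gripper_force: 4.7
```

{"op": "arm_command", "data": {
  "increments": [
    [0, 0, 0.001, 0, 0, 0],
    [0, 0, 0.002, 0, 0, 0],
    [0, 0, 0.003, 0, 0, 0],
    [0, 0, 0.004, 0, 0, 0],
    [0, 0, 0.004, 0, 0, 0]
  ]
}}

```text
t: 22.22
tool_pos: [0.5339, 0.1687, 0.376]
orientation: [2.27, 2.171, 0.001]
force: [-3.1, -1.8, 9.7]
opening: -0.0
gripper_force: 4.9
```

{"op": "arm_command", "data": {
  "increments": [
    [0, 0, 0.001, 0, 0, 0],
    [0, 0, 0.002, 0, 0, 0],
    [0, 0, 0.003, 0, 0, 0],
    [0, 0, 0.004, 0, 0, 0],
    [0, 0, 0.004, 0, 0, 0]
  ]
}}

```text
t: 22.85
tool_pos: [0.5339, 0.1688, 0.3753]
orientation: [2.27, 2.171, 0.001]
force: [-3.1, -2.4, 10.2]
opening: 0.0006
gripper_force: 5.1
```

{"op": "arm_command", "data": {
  "increments": [
    [0, 0, 0.001, 0, 0, 0],
    [0, 0, 0.002, 0, 0, 0],
    [0, 0, 0.003, 0, 0, 0],
    [0, 0, 0.004, 0, 0, 0],
    [0, 0, 0.004, 0, 0, 0]
  ]
}}

```text
t: 23.48
tool_pos: [0.5339, 0.1687, 0.3745]
orientation: [2.27, 2.171, 0.001]
force: [-3.1, -1.9, 10.4]
opening: 0.0006
gripper_force: 5.3
```

{"op": "arm_command", "data": {
  "increments": [
    [0, 0, 0.001, 0, 0, 0],
    [0, 0, 0.002, 0, 0, 0],
    [0, 0, 0.003, 0, 0, 0],
    [0, 0, 0.004, 0, 0, 0],
    [0, 0, 0.004, 0, 0, 0]
  ]
}}

```text
t: 24.1
tool_pos: [0.5339, 0.1688, 0.3738]
orientation: [2.27, 2.171, 0.001]
force: [-3.1, -2.4, 11.1]
opening: 0.0003
gripper_force: 5.5
```

{"op": "arm_command", "data": {
  "increments": [
    [0, 0, 0.001, 0, 0, 0],
    [0, 0, 0.002, 0, 0, 0],
    [0, 0, 0.003, 0, 0, 0],
    [0, 0, 0.003, 0, 0, 0],
    [0, 0, 0.003, 0, 0, 0]
  ]
}}

```text
t: 24.72
tool_pos: [0.5339, 0.1688, 0.3732]
orientation: [2.27, 2.171, 0.001]
force: [-3.6, -1.9, 10.7]
opening: 0.0001
gripper_force: 5.7
```

{"op": "arm_command", "data": {
  "increments": [
    [0, 0, 0.001, 0, 0, 0],
    [0, 0, 0.002, 0, 0, 0],
    [0, 0, 0.003, 0, 0, 0],
    [0, 0, 0.003, 0, 0, 0],
    [0, 0, 0.003, 0, 0, 0]
  ]
}}

```text
t: 25.35
tool_pos: [0.5339, 0.1688, 0.3727]
orientation: [2.27, 2.171, 0.001]
force: [-4.6, -2.9, 12.4]
opening: 0.001
gripper_force: 5.8
```

{"op": "arm_command", "data": {
  "increments": [
    [0, 0, 0.001, 0, 0, 0],
    [0, 0, 0.002, 0, 0, 0],
    [0, 0, 0.002, 0, 0, 0],
    [0, 0, 0.002, 0, 0, 0],
    [0, 0, 0.002, 0, 0, 0]
  ]
}}

```text
t: 25.98
tool_pos: [0.5339, 0.1688, 0.3723]
orientation: [2.27, 2.171, 0.001]
force: [-4.7, -1.8, 12.2]
opening: 0.0004
gripper_force: 5.9
```

{"op": "arm_command", "data": {
  "increments": [
    [0, 0, 0.001, 0, 0, 0],
    [0, 0, 0.002, 0, 0, 0],
    [0, 0, 0.002, 0, 0, 0],
    [0, 0, 0.002, 0, 0, 0],
    [0, 0, 0.002, 0, 0, 0]
  ]
}}

```text
t: 26.6
tool_pos: [0.5339, 0.1688, 0.372]
orientation: [2.27, 2.171, 0.001]
force: [-4.2, -2.2, 12.3]
opening: 0.0006
gripper_force: 6.2
```

{"op": "arm_command", "data": {
  "increments": [
    [0, 0, 0.001, 0, 0, 0],
    [0, 0, 0.002, 0, 0, 0],
    [0, 0, 0.003, 0, 0, 0],
    [0, 0, 0.003, 0, 0, 0],
    [0, 0, 0.003, 0, 0, 0]
  ]
}}

```text
t: 27.22
tool_pos: [0.5339, 0.1688, 0.3718]
orientation: [2.27, 2.171, 0.001]
force: [-5.5, -3.1, 14.5]
opening: 0.0005
gripper_force: 7.5
```

{"op": "arm_command", "data": {
  "increments": [
    [0, 0, 0.001, 0, 0, 0],
    [0, 0, 0.002, 0, 0, 0],
    [0, 0, 0.002, 0, 0, 0],
    [0, 0, 0.002, 0, 0, 0],
    [0, 0, 0.002, 0, 0, 0]
  ]
}}

```text
t: 27.85
tool_pos: [0.5339, 0.1688, 0.3717]
orientation: [2.27, 2.171, 0.002]
force: [-6.4, -3.6, 16.7]
opening: 0.0005
gripper_force: 8.3
```

Second stop felt at z≈0.3718: force now rises without travel. I'll lean to about 19 N.

{"op": "arm_command", "data": {
  "increments": [
    [0, 0, 0.001, 0, 0, 0],
    [0, 0, 0.002, 0, 0, 0],
    [0, 0, 0.002, 0, 0, 0],
    [0, 0, 0.002, 0, 0, 0],
    [0, 0, 0.002, 0, 0, 0]
  ]
}}

```text
t: 28.48
tool_pos: [0.5339, 0.1688, 0.3716]
orientation: [2.27, 2.171, 0.002]
force: [-7.2, -3.7, 18.3]
opening: 0.0003
gripper_force: 9.1
```

{"op": "arm_command", "data": {
  "increments": [
    [0, 0, 0.001, 0, 0, 0],
    [0, 0, 0.001, 0, 0, 0],
    [0, 0, 0.001, 0, 0, 0],
    [0, 0, 0.001, 0, 0, 0],
    [0, 0, 0.001, 0, 0, 0]
  ]
}}

```text
t: 29.1
tool_pos: [0.5339, 0.1688, 0.3715]
orientation: [2.269, 2.171, 0.002]
force: [-8.2, -2.7, 19.1]
opening: 0.0004
gripper_force: 9.5
```

{"op": "arm_command", "data": {
  "increments": [
    [0, 0, 0, 0, 0, 0],
    [0, 0, 0, 0, 0, 0],
    [0, 0, 0, 0, 0, 0],
    [0, 0, 0, 0, 0, 0],
    [0, 0, 0, 0, 0, 0]
  ]
}}

```text
t: 29.72
tool_pos: [0.5339, 0.1688, 0.3715]
orientation: [2.27, 2.171, 0.002]
force: [-8.3, -3.6, 18.9]
opening: 0.0007
gripper_force: 9.5
```

{"op": "arm_command", "data": {
  "increments": [
    [0, 0, 0, 0, 0, 0],
    [0, 0, 0, 0, 0, 0],
    [0, 0, 0, 0, 0, 0],
    [0, 0, 0, 0, 0, 0],
    [0, 0, 0, 0, 0, 0]
  ]
}}

```text
t: 30.35
tool_pos: [0.5339, 0.1688, 0.3715]
orientation: [2.269, 2.171, 0.002]
force: [-7.4, -3.3, 19.1]
opening: 0.0007
gripper_force: 9.5
```

Held for nearly 2 s at 19 N. Now I'll let the knob rise slowly under the fingers.

{"op": "arm_command", "data": {
  "increments": [
    [0, 0, -0.005, 0, 0, 0],
    [0, 0, -0.012, 0, 0, 0],
    [0, 0, -0.02, 0, 0, 0],
    [0, 0, -0.03, 0, 0, 0],
    [0, 0, -0.04, 0, 0, 0]
  ]
}}

```text
t: 30.98
tool_pos: [0.5339, 0.1687, 0.378]
orientation: [2.27, 2.171, 0.001]
force: [-2.2, -2.7, 8.4]
opening: 0.0005
gripper_force: 4.2
```

{"op": "arm_command", "data": {
  "increments": [
    [0, 0, -0.01, 0, 0, 0],
    [0, 0, -0.02, 0, 0, 0],
    [0, 0, -0.03, 0, 0, 0],
    [0, 0, -0.04, 0, 0, 0],
    [0, 0, -0.05, 0, 0, 0]
  ]
}}

```text
t: 31.6
tool_pos: [0.534, 0.1688, 0.387]
orientation: [2.27, 2.172, 0.0]
force: [1.7, -2.3, 1.8]
opening: 0.0001
gripper_force: 1.1
```

{"op": "arm_command", "data": {
  "increments": [
    [0, 0, -0.008, 0, 0, 0],
    [0, 0, -0.016, 0, 0, 0],
    [0, 0, -0.024, 0, 0, 0],
    [0, 0, -0.032, 0, 0, 0],
    [0, 0, -0.04, 0, 0, 0]
  ]
}}

```text
t: 32.22
tool_pos: [0.5337, 0.1689, 0.3946]
orientation: [-2.269, -2.171, 0.001]
force: [0.0, 0.9, -0.1]
opening: 0.0003
gripper_force: 0.0
```

{"op": "arm_command", "data": {
  "increments": [
    [0, 0, -0.2, 0, 0, 0],
    [0, 0, -0.4, 0, 0, 0],
    [-0.2, 0, -0.4, 0, 0, 0],
    [-0.45, 0, -0.4, 0, 0, 0],
    [-0.6, 0, -0.4, 0, 0, 0]
  ]
}}

```text
t: 32.85
tool_pos: [0.5282, 0.0473, 0.4747]
orientation: [-2.27, -2.171, 0.001]
force: [-0.5, -0.1, 0.0]
opening: 0.0003
gripper_force: 0.0
```

{"op": "arm_command", "data": {
  "increments": [
    [0, 0, 0, 0, 0, 0],
    [0, 0, 0, 0, 0, 0],
    [0, 0, 0, 0, 0, 0],
    [0, 0, 0, 0, 0, 0],
    [0, 0, 0, 0, 0, 0]
  ]
}}

```text
t: 33.48
tool_pos: [0.5286, 0.0494, 0.4749]
orientation: [-2.269, -2.172, 0.0]
force: [-0.2, -0.0, -0.0]
opening: 0.0004
gripper_force: 0.0
```

```bash
python3 - <<'E'
from h import *
st(); w=snap("wrist","w5"); hsv=cv2.cvtColor(w["image"],cv2.COLOR_RGB2HSV); H,S,V=[hsv[...,i].astype(int) for i in range(3)]
for k in cv2.findContours((((H<8)|(H>172))&(S>150)).astype(np.uint8),0,2)[0]:
    if cv2.contourArea(k)>100:
        (u,v),r=cv2.minEnclosingCircle(k); print(round(u),round(v),round(r),[np.round(ray(w,u,v,z)[:2],4).tolist() for z in (.076,.207)])
E
```

```text
33.48 [0.5286 0.0494 0.4749] [-2.269 -2.172  0.   ] [-0.19 -0.03 -0.03] 0.00041218713497741044 0.0
526 274 50 [[0.7515, -0.0252], [0.6753, 0.0238]]
324 192 9 [[0.5319, 0.0752], [0.5317, 0.0895]]
572 53 22 [[0.7725, 0.1961], [0.6891, 0.1686]]
324 66 36 [[0.5368, 0.1958], [0.5349, 0.1684]]
```

View pics/w5.png

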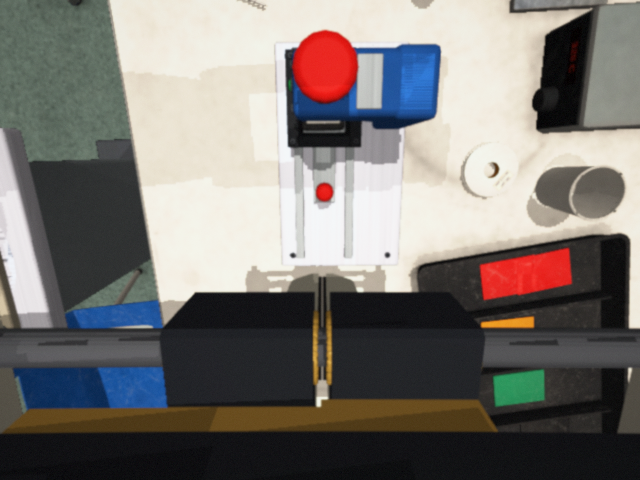

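The picture shows the knob fully up at (324,66), the nest still home with its handle at (324,192), and the reel undisturbed. Handing in.

```bash
python3 -c "
from plant import *
print(close_job())"
```

```text
the job is handed in; nothing more can be done
None
```

I ran the contact test and handed the job in at about 33.5 s, but the hand-in gave no verdict. The module was seated in the nest and slid home to the end stop, held on the second stop at about 19 N for nearly 2 s, and the knob eased back up under the fingers.

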